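Jack up the near edge of a marble column base and hold it

TASK

Carry the small bench jack to the marble column base and stand it flat on the table with its saddle centred under the domed button of the steel lift lug (right below the lug's bolt head). Then pump the handle: one full trial stroke down to the stop, let the handle come right back up, then press it fully down to the stop again and finish while still holding it down, so that the near edge of the marble stays raised on the jack alone. Do not touch or shove the marble with the robot, and leave the tape roll, the small white pot and the amber bottle where they are.

Things in the scene. Friction and masses are not known exactly. Their poses are not given: they have to be found in the camera images.
- jack: Loose grey bench jack, 0.9 kg. Origin on its underside below the grip block, its balance point. x points to the saddle end, -x to the handle end, z up. Base 257 x 70 mm, from x = -158 to +100 mm. Saddle axis at x = +75 mm; handle pivot (along y) at x = -34 mm, z = 55 mm.
- grip_block (a point): Middle of the jack's grip block, by which to carry it: 55 mm above the jack's origin. The block is 28 mm wide (y), 44 mm long (x), its top at z = 76 mm; free on both sides down to the 36 mm wide housing below, which reaches z = 32 mm.
- saddle_top (a point): Centre of the flat top of the round steel saddle, 34 mm in diameter, on the jack at x = 75 mm; 48 mm above the jack's underside with the handle up, about 76 mm with the handle fully down.
- handle_pad (a point): Centre of the top of the black rubber press pad (44 mm long, 50 mm wide) at the end of the handle. Handle up: jack x = -132 mm, z = 115 mm, sloping 0.35 rad (outer end higher). Fully down: about x = -149 mm, z = 49 mm, outer end 0.25 rad low. Push it from above with closed fingers.
- jack_handle (a joint): Angle of the jack's handle: 0 up (rest), 0.60 rad fully down against its stop. Pressing lifts the saddle in proportion, 28 mm at the stop. A spring and the load bring the handle back up whenever it is let go (there is no ratchet); pushing the pad down takes about 1 N at the start and 5 to 11 N under load.
- plinth: Loose marble column base, about 2.4 kg: slab 130 (x) x 150 (y) x 40 mm with a round moulding, 77 mm high in all; origin at the centre of its underside, 30 mm above the table; x points to its far side. A steel lift lug on its near (-x) face: a tongue 36 mm wide reaching 50 mm out, top 70 mm above the table, with a 6 mm high bolt head above the lift point.
- lift_point (a point): Lowest point of the domed steel button (16 mm across) under the lift lug, 95 mm towards -x from the plinth's centre, below the bolt head; 58 mm above the table at the start, so 10 mm above the resting saddle. The marble's near face is 30 mm behind it.
- stand: Fixed wooden stand of two bearers under the marble, 30 mm high, about 132 mm (x) x 170 mm (y); its near edge lies 56 mm from its origin, its origin is on the table below the plinth's origin, same axes. A low back stop at its far edge keeps the marble from sliding back.
- tape_roll: Bystander: roll of tape, 62 mm across, 48 mm high; origin under its centre.
- pill_pot_3: Bystander: small white pot on the pink towel, 38 mm across, 58 mm high; origin under its centre.
- amber_bottle_1: Bystander: amber bottle, 70 mm across, 142 mm high; origin under its centre.

How it is judged:
On the way, in this order (a step that is already met when the one before it is completed fails the run):
1. the jack stands flat on the table, handle up, saddle centred under the lift point (within 9 mm) (horizontal distance between saddle_top and lift_point below 0.009 m and height (world z) of jack below 0.003 m and angle between jack's own z axis and vertical below 0.04 rad and value of joint jack_handle below 0.12 rad), for 0.2 s.
2. trial stroke: handle down, lift point raised on the saddle (value of joint jack_handle above 0.54 rad and height (world z) of lift_point above 0.069 m and horizontal distance between saddle_top and lift_point below 0.011 m and contact force between jack and plinth above 2 N), for 0.1 s.
3. handle back up, marble down on its bearers (value of joint jack_handle below 0.12 rad and height (world z) of lift_point below 0.0605 m), for 0.1 s.
At the end, for the whole second after the job is handed in: Held through the last second: handle over 0.54 of 0.60 rad, robot pushing the jack (over 1.5 N), lift point on the saddle within 11 mm of its centre and raised 11 mm or more, jack flat, robot off the marble, marble still and within 15 mm of its place (all of step 2 and height (world z) of jack below 0.004 m and angle between jack's own z axis and vertical below 0.05 rad and linear speed of plinth below 0.02 m/s and horizontal distance between plinth and stand below 0.015 m and contact force between any of the arm, the fingers and jack above 1.5 N and contact force between each of the arm, the fingers and plinth below 0.3 N); the arm keeps its last pose, push and grip.
It fails at once if the robot touches the marble (contact force between any of the arm, the fingers and plinth above 1 N).
It fails at once if the marble is shoved from its place (horizontal distance between plinth and stand above 0.015 m).
It fails at once if a bystander is moved (distance of any of tape_roll, pill_pot_3, amber_bottle_1 from where it was at the start of the episode above 0.02 m).
It also fails if it takes over 64 s, if anything falls off the work surface, if the arm or the gripper's body presses on something with over 40 N, if the wrist force passes 120 N, or if a joint passes its speed limit or range.

ROBOT

A 6-joint arm with a two-finger parallel gripper is mounted at the origin on a cart in front of the work surface, level with it; the furniture and walls round the work are solid. World frame = base frame: x ahead of the robot, y to its left, z up, the work surface at z = 0. Lengths are in m, angles in rad, forces in N, time in s.
With the tool pointing down it reaches from about 0.35 to 0.875 m from the base axis. Payload 4.2 kg.
Tool frame: the origin (TCP) lies midway between the tips of the shut fingers; the grasp point (between the pads) lies 19 mm behind it; z points along the fingers, y is the direction in which the jaws open and shut (so a half turn about z gives the same grasp; the last joint's range is limited). The gripper opens to 87 mm and grips with 3 to 60 N. Pads are 19 mm wide; open, the fingers measure 117 mm over their backs; the gripper's body (75 mm by 190 mm) begins 51 mm behind the grasp point.
Start: joints at [1.477, 0.385, 0.008, 0, -1.194, -0.259], TCP at [0.216, 0.586, 0.223] pointing down, gripper open.
Joint ranges: [-3.14, 3.14], [-1.21, 2.06], [-1.07, 1.41], [-3.16, 2.05], [-2.99, -0.16], [-3.1, 3.1]. Speed limits (rad/s): [2.79, 2.79, 3.14, 3.14, 3.14, 3.14].

INTERFACE

Orientations are given as a unit quaternion [x, y, z, w].
In Python, from plant import get_obs, get_image, camera_model, hand_in gives the robot as it stands. The module is installed in compiled form; this text tells all that it offers.
- The arm moves only by the tool move_arm, never from a script. Its argument "rows" is a list of rows, each an object with "offset": the shift along the tool's x, y, z in cm, a list of three; "turn": the turn about the tool's z in rad. In form: [{"offset": [dx, dy, dz], "turn": turn}, ...]. A call has 1 to 20 rows; each row shifts and turns the commanded pose from where the row before left it, along the tool's axes as they then stand; what a row does not reach is not made up. A row lasts 1/8 s, in which the tool goes at most 62.5 mm and 10.7 degrees, less where a joint would pass 70% of its speed; a pose out of reach is approached as far as the arm can. A call is refused whole if a number of a shift passes 6.25 or a number of a turn 0.188, either way. A call with a gripper value outside its range is refused whole. "fingers" is the opening, from 0 (shut) to 1 (fully open), set as the call begins (left out, the last holds). The fingers move at their own pace and stop on an object; "squeeze" is the grip in N (left out, the last holds). Time passes only in rows, so rows that do not move let the fingers close. It gives the time, the measured TCP pose, the force and the opening at its end, in the units of the state.
- get_obs(): the state, without advancing time (a new reading comes with each control period).
- get_image(name): name is "side" or "top" or "wrist"; returns (picture, depth): 420x560x3 uint8, red, green, blue; 420x560 float32, m along the optical axis (not along the pixel's ray), 0 where there is no reading.
- camera_model(name): a dict with "fx", "fy", "cx", "cy" (pixels), "R" (3x3) and "t" (3): a world point X has camera coordinates R X + t. Camera axes: x right, y down, z forward; pixel columns grow to the right and rows downward; lengths in m; the calibration is good to about 2 mm. A picture is of the moment at which its call begins: read the wrist's pose just before it. camera_model takes no time and is no camera call; for the wrist camera it gives the pose at the moment of the call.
- hand_in(): hands the job in, once; it reports no verdict.
The state is a dict: "time_s": time; "joints": joint angles; "dq": joint speeds; "effort": joint torques, N m; "tcp_pos": TCP position; "ee_rot": TCP orientation; "contact_force": force on the tool from outside, world axes, zero at the start; "moment": the same for the moment, N m; "width": finger opening in m.
Only numpy, scipy, OpenCV 4.12 (cv2) and the standard library are available. Lean on these libraries where they do the work, as an engineer would, in place of code of your own. Each camera call takes 0.05 s, during which the arm holds its last target. There are 200 camera calls.

## Working session

There is one attempt and no reset: what is moved stays moved. The work goes in short steps, Python scripts to look and compute and a tool call to move; the robot and the scene stay as the last step left them, time stands still between calls to the robot, and variables do not carry over. Pictures are saved under pics/ and viewed, about 8 in all and at most 12, crops included, and the job is handed in when it is done.

Besides the shell and the picture viewer there is one more tool, called in YAML: its name, and indented under it one key for each argument. move_arm: Moves the arm, as the interface text tells. Its arguments: {"type":"object","properties":{"rows":{"type":"array"},"fingers":{"type":"number"},"squeeze":{"type":"number"}},"required":["rows"]}

```bash
mkdir -p pics
cat > h.py <<'E'
import numpy as np, cv2
from plant import get_obs, get_image, camera_model, hand_in
def snap(n,f):
    m=camera_model(n); im,d=get_image(n)
    cv2.imwrite(f'pics/{f}.png',im[:,:,::-1]); np.savez(f'pics/{f}.npz',im=im,d=d,**{k:np.array(m[k]) for k in m}); return im,d,m
def load(f):
    z=np.load(f'pics/{f}.npz'); return z['im'],z['d'],z
def ray(m,u,v,z):
    R=np.array(m['R']);t=np.array(m['t']); c=-R.T@t
    r=R.T@np.array([(u-m['cx'])/m['fx'],(v-m['cy'])/m['fy'],1]); return c+r*(z-c[2])/r[2]
def cloud(m,d):
    v,u=np.mgrid[:d.shape[0],:d.shape[1]]
    P=np.stack([(u-m['cx'])/m['fx']*d,(v-m['cy'])/m['fy']*d,d],-1)
    return (P-np.array(m['t']))@np.array(m['R'])
E
python3 - <<'E'
from h import *
for n in('top','side'):
    im,d,m=snap(n,n+'0'); print(n,(d>0).mean(),np.round(-np.array(m['R']).T@m['t'],3),m['fx'])
o=get_obs();print(o)
E
```

```text
top 0.9963690476190477 [ 0.312 -0.08   1.349] 473.1267697543736
side 0.794187925170068 [ 0.099 -1.714  0.858] 538.2766009343421
{'time_s': 0.1, 'joints': array([ 1.47657696e+00,  3.85445455e-01,  6.78624444e-03, -4.06854669e-04,
       -1.19402756e+00, -2.58617399e-01]), 'dq': array([ 0.00298825, -0.00144457,  0.00156532,  0.00193014, -0.0007147 ,
       -0.00043712]), 'effort': array([-6.25957910e-04, -3.91690135e+01,  1.87933141e+01,  4.23194557e+00,
        1.34293709e-02, -6.91967102e-05]), 'tcp_pos': array([0.21577222, 0.58600262, 0.22160313]), 'ee_rot': array([ 9.84464969e-01, -1.75578458e-01, -1.10840641e-04,  9.57553808e-04]), 'contact_force': array([ 0.01234634,  0.5748746 , -0.01920229]), 'moment': array([-0.01598376, -0.00104941,  0.05852437]), 'width': 0.08701689206500597}
```

View pics/top0.png

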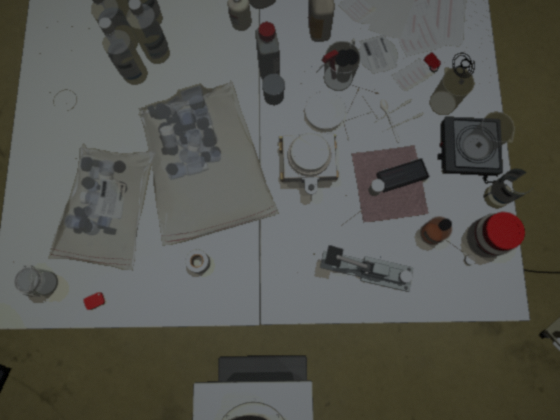

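View pics/side0.png

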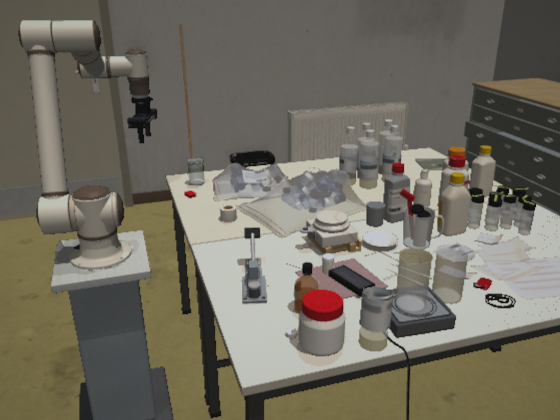

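The top view shows the jack with its pad near (334,255) and saddle near (405,275). The plinth is near (310,155) with its lug at (311,186), and the pot and bottle are to the right. I'll zoom in and print depths.

Run:
```python
from h import *
im,d,m=load('top0')
c=im[120:300,260:460]; c=cv2.resize(cv2.convertScaleAbs(c,alpha=1.8),None,fx=4,fy=4,interpolation=cv2.INTER_CUBIC)[:,:800]
# z map alongside
c=cv2.resize(c,(660,594));cv2.imwrite('pics/crop1.png',c[:,:,::-1])
P=cloud(m,d)
for (u,v) in[(334,255),(373,268),(405,277),(311,186),(310,153),(400,240)]: print(u,v,np.round(P[v,u],3))
# jack mask
z=P[...,2]; M=((z>.012)&(z<.2)).astype(np.uint8); M[:230]=0;M[:,:310]=0;M[310:]=0;M[:,418:]=0
n,l,s,ce=cv2.connectedComponentsWithStats(M)
print(s)
for i in range(1,n):
    if s[i,4]>300:
        Q=P[l==i]; mu=Q[:,:2].mean(0); w,V=np.linalg.eigh(np.cov(Q[:,:2].T)); print(mu,V[:,1],np.ptp((Q[:,:2]-mu)@V,axis=0))
```

```text
334 255 [ 0.474 -0.22   0.117]
373 268 [ 0.443 -0.328  0.076]
405 277 [ 0.421 -0.42   0.047]
311 186 [ 0.675 -0.168  0.072]
310 153 [ 0.76  -0.165  0.11 ]
400 240 [ 0.531 -0.426 -0.   ]
[[     0      0    560    420 233874]
 [   325    245     88     44   1259]
 [   324    253      1      1      1]
 [   322    256      2      3      3]
 [   365    257      2      2      3]
 [   368    257      1      2      2]
 [   359    259      1      1      1]
 [   386    261      1      2      2]
 [   322    263      1      1      1]
 [   323    265      2      2      3]
 [   344    264      1      1      1]
 [   346    265      1      1      1]
 [   349    265      1      1      1]
 [   396    264      4      3      6]
 [   320    267      2      1      2]
 [   327    267      1      1      1]
 [   344    267      1      1      1]
 [   351    267      1      1      1]
 [   353    266      2      2      2]
 [   399    267      1      1      1]
 [   337    269      3      3      4]
 [   347    269      2      2      2]
 [   355    269      3      2      3]
 [   350    271      2      2      2]
 [   343    272      1      1      1]
 [   353    273      1      2      2]
 [   356    273      2      2      2]
 [   361    279      3      2      3]
 [   364    278      1      1      1]
 [   397    285      4      4      7]
 [   410    284      1      1      1]
 [   401    287      2      2      3]
 [   408    289      2      2      2]
 [   405    290      1      1      1]]
[ 0.44523368 -0.32461849] [0.24353731 0.96989153] [0.06874212 0.25251135]
```

View pics/crop1.png

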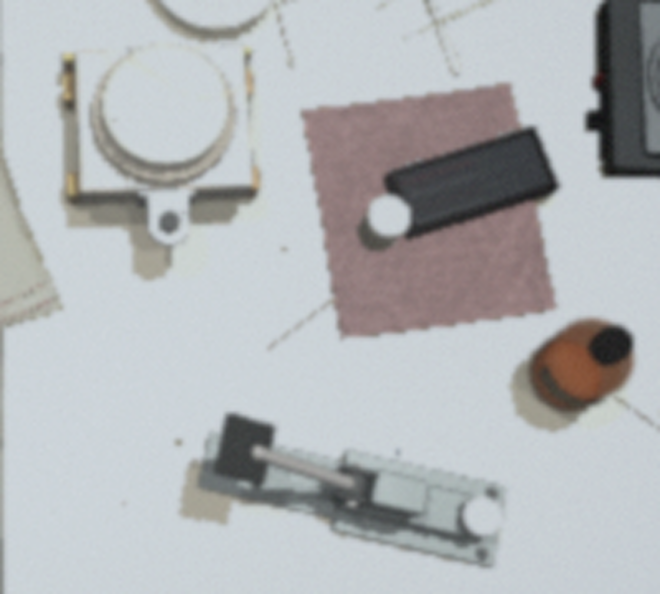

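The crop (scale 3.3) shows the pad at full-image (334,256), the grip block at (382,269), the saddle at (406,276) and the lug bolt at (311.2,187.3). The jack points about -104°.

```bash
cat >> h.py <<'E'
def plan(goal,phi):
    o=get_obs(); x,y,z,w=o['ee_rot']; p=o['tcp_pos']; ph=2*np.arctan2(y,x)
    dt=-(np.arctan2(np.sin(phi-ph),np.cos(phi-ph)))
    D=np.array(goal)-p; c,s=np.cos(ph),np.sin(ph)
    print('t',o['time_s'],'tcp',np.round(p,4),'phi',round(np.degrees(ph),2),'tilt',round(z,4),round(w,4),'F',np.round(o['contact_force'],1),'w',round(o['width'],4))
    print(' offset cm at current tool axes',np.round(100*np.array([c*D[0]+s*D[1],s*D[0]-c*D[1],-D[2]]),2),'turn',round(dt,4))
E
python3 - <<'E'
from h import *
im,d,m=load('top0')
for n,u,v,z in [('pad',334.2,256,.115),('grip',381.8,269.1,.076),('sad',406,276,.048),('bolt',311.2,187.3,.076),('pl nearL',280.9,179,.07),('pl nearR',337.5,177.5,.07),('mould',309.5,150,.107)]: print(n,np.round(ray(m,u,v,z),4))
P=cloud(m,d);z=P[...,2]
M=(z>.095)&(z<.12);M[:130]=0;M[185:]=0;M[:,:280]=0;M[:,345:]=0
Q=P[M];(c,r)=cv2.minEnclosingCircle(Q[:,:2].astype(np.float32));print('mould',c,r,Q[:,2].mean())
plan([.5,.2,.223],-.35)
E
```

```text
pad [ 0.4721 -0.2208  0.115 ]
grip [ 0.4402 -0.3518  0.076 ]
sad [ 0.4233 -0.423   0.048 ]
bolt [ 0.6705 -0.1683  0.076 ]
pl nearL [ 0.6975 -0.0839  0.07  ]
pl nearR [ 0.7    -0.2437  0.07  ]
mould [ 0.7694 -0.1643  0.107 ]
mould (0.767923891544342, -0.1636943221092224) 0.05456864833831787 0.10734589205402083
t 0.1 tcp [0.2158 0.586  0.2216] phi -20.22 tilt -0.0001 0.001 F [ 0.   0.6 -0. ] w 0.087
 offset cm at current tool axes [40.01 26.39 -0.14] turn -0.003
```

move_arm:
  rows:
    - {"offset": [5,3.3,0],"turn": 0}
    - {"offset": [5,3.3,0],"turn": 0}
    - {"offset": [5,3.3,0],"turn": 0}
    - {"offset": [5,3.3,0],"turn": 0}
    - {"offset": [5,3.3,0],"turn": 0}
    - {"offset": [5,3.3,0],"turn": 0}
    - {"offset": [5,3.3,0],"turn": 0}
    - {"offset": [5,3.3,0],"turn": 0}
    - {"offset": [1.5,5.96,0],"turn": 0}
    - {"offset": [1.5,5.96,0],"turn": 0}
    - {"offset": [1.5,5.96,0],"turn": 0}
    - {"offset": [1.5,5.96,0],"turn": 0}
    - {"offset": [1.5,5.96,0],"turn": 0}
    - {"offset": [1.5,5.96,0],"turn": 0}
    - {"offset": [1.5,5.96,0],"turn": 0}
    - {"offset": [1.5,5.96,0],"turn": 0}
    - {"offset": [0,0,0],"turn": 0.182}
    - {"offset": [0,0,0],"turn": 0.182}
    - {"offset": [0,0,0],"turn": 0.182}
    - {"offset": [0,0,0],"turn": 0.182}
  fingers: 1

```text
time_s: 2.6
tcp_pos: [0.4475, -0.2883, 0.222]
ee_rot: [0.856, -0.517, -0.001, 0.0]
contact_force: [-0.0, -0.4, -0.1]
width: 0.0871
```

move_arm:
  rows:
    - {"offset": [0,0,0],"turn": 0.182}
    - {"offset": [0,0,0],"turn": 0.182}
    - {"offset": [0,0,0],"turn": 0.182}
    - {"offset": [0,0,0],"turn": 0.182}
    - {"offset": [0,0,0],"turn": 0}

```text
time_s: 3.22
tcp_pos: [0.4476, -0.2882, 0.2221]
ee_rot: [-0.619, 0.785, 0.0, -0.0]
contact_force: [0.0, 0.1, -0.4]
width: 0.0872
```

Run:
```python
from h import *
plan([.4409,-.350,.2],np.radians(-103.6))
print(get_obs()['joints'])
```

```text
t 3.225 tcp [ 0.4476 -0.2882  0.2221] phi 256.48 tilt 0.0004 -0.0002 F [ 0.   0.1 -0.4] w 0.0872
 offset cm at current tool axes [ 6.16 -0.79  2.21] turn 0.0014
[-2.67334925e-01  2.28141110e-01 -2.18606806e-01 -2.33061817e-04
 -1.12499573e+00  3.14484282e-02]
```

move_arm:
  rows:
    - {"offset": [3.1,-0.4,0],"turn": 0}
    - {"offset": [3.1,-0.4,0],"turn": 0}
    - {"offset": [0,0,0],"turn": 0}

```text
time_s: 3.6
tcp_pos: [0.4407, -0.3517, 0.2219]
ee_rot: [-0.618, 0.786, 0.0, -0.0]
contact_force: [0.3, 0.5, -0.6]
width: 0.0874
```

Run:
```python
from h import *
plan([.4409,-.350,.06],np.radians(-103.6))
im,d,m=snap('wrist','w1'); print((d>0).mean(),-np.array(m['R']).T@m['t'])
P=cloud(m,d); z=P[...,2]
# grip block top ~.076
M=((z>.068)&(z<.083)).astype(np.uint8)
n,l,s,c=cv2.connectedComponentsWithStats(M)
for i in range(1,n):
    if s[i,4]>200:
        Q=P[l==i][:,:2].astype(np.float32); print(s[i],cv2.minAreaRect(Q))
```

```text
t 3.6 tcp [ 0.4407 -0.3517  0.2219] phi 256.38 tilt 0.0004 -0.0002 F [ 0.3  0.5 -0.6] w 0.0874
 offset cm at current tool axes [-0.17  0.02 16.19] turn -0.0004
0.9958843537414966 [ 0.42041401 -0.43103797  0.38334545]
[ 72   0  62  69 801] ((0.5339033007621765, -0.4937383234500885), (0.06350906938314438, 0.022713907063007355), 34.47518539428711)
[ 258  167   33   50 1595] ((0.43976128101348877, -0.34899231791496277), (0.04338311031460762, 0.027726683765649796), 77.33060455322266)
[268 239  13  39 418] ((0.45410478115081787, -0.28956592082977295), (0.03095276467502117, 0.011035995557904243), 76.58655548095703)
```

View pics/w1.png

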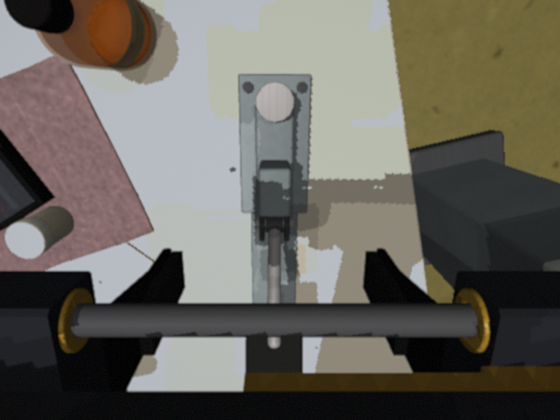

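The wrist view shows the jack aligned with the tool: saddle at (275,102), block at (274,190). The block's measured size is 43×28 mm, as specified, centred at (0.440,-0.349). I'll descend and grip.

move_arm:
  rows:
    - {"offset": [-0.25,0.13,4],"turn": 0}
    - {"offset": [0,0,4],"turn": 0}
    - {"offset": [0,0,4],"turn": 0}
    - {"offset": [0,0,4],"turn": 0}
    - {"offset": [0,0,1.6],"turn": 0}
    - {"offset": [0,0,0.8],"turn": 0}
    - {"offset": [0,0,0],"turn": 0}

```text
time_s: 4.53
tcp_pos: [0.4411, -0.3479, 0.0392]
ee_rot: [-0.619, 0.786, -0.001, 0.0]
contact_force: [0.0, 0.1, 1.5]
width: 0.0871
```

move_arm:
  rows:
    - {"offset": [0,0,0],"turn": 0}
    - {"offset": [0,0,0],"turn": 0}
    - {"offset": [0,0,0],"turn": 0}
    - {"offset": [0,0,0],"turn": 0}
    - {"offset": [0,0,0],"turn": 0}
    - {"offset": [0,0,0],"turn": 0}
  fingers: 0
  squeeze: 40

```text
time_s: 5.28
tcp_pos: [0.4404, -0.3478, 0.0385]
ee_rot: [-0.618, 0.786, 0.0, -0.0]
contact_force: [-0.2, 0.8, -0.5]
width: 0.0348
```

move_arm:
  rows:
    - {"offset": [0,0,0],"turn": 0}
    - {"offset": [0,0,-1],"turn": 0}
    - {"offset": [0,0,-2],"turn": 0}
    - {"offset": [0,0,-2],"turn": 0}
    - {"offset": [0,0,0],"turn": 0}

```text
time_s: 5.9
tcp_pos: [0.4405, -0.3476, 0.089]
ee_rot: [-0.618, 0.786, -0.0, 0.001]
contact_force: [0.3, 0.3, -8.3]
width: 0.0275
```

Run:
```python
from h import *
plan([.595,-.170,.06],np.radians(2))
```

```text
t 5.9 tcp [ 0.4405 -0.3476  0.089 ] phi 256.34 tilt -0.0004 0.0005 F [ 0.3  0.3 -8.3] w 0.0275
 offset cm at current tool axes [-20.91 -10.82   2.9 ] turn -1.8441
```

move_arm:
  rows:
    - {"offset": [-2.68,-0.63,0],"turn": 0}
    - {"offset": [-2.68,-0.63,0],"turn": 0}
    - {"offset": [-2.68,-0.63,0],"turn": 0}
    - {"offset": [-2.68,-0.63,0],"turn": 0}
    - {"offset": [-2.68,-0.63,0],"turn": 0}
    - {"offset": [-2.68,-0.63,0],"turn": 0}
    - {"offset": [0,0,0],"turn": -0.154}
    - {"offset": [0,0,0],"turn": -0.154}
    - {"offset": [0,0,0],"turn": -0.154}
    - {"offset": [0,0,0],"turn": -0.154}
    - {"offset": [0,0,0],"turn": -0.154}
    - {"offset": [0,0,0],"turn": -0.154}
    - {"offset": [0,0,0],"turn": -0.154}
    - {"offset": [0,0,0],"turn": -0.154}
    - {"offset": [0,0,0],"turn": -0.154}
    - {"offset": [0,0,0],"turn": -0.154}
    - {"offset": [0,0,0],"turn": -0.154}
    - {"offset": [0,0,0],"turn": -0.15}
    - {"offset": [0,0,0],"turn": 0}
    - {"offset": [0,0,0],"turn": 0}

```text
time_s: 8.4
tcp_pos: [0.5142, -0.2002, 0.0876]
ee_rot: [1.0, 0.016, -0.001, -0.0]
contact_force: [0.1, -0.2, -8.4]
width: 0.0278
```

Run:
```python
from h import *
plan([.595,-.170,.042],np.radians(2)); print(get_obs()['joints'])
im,d,m=snap('wrist','w2')
snap('top','top2')
```

```text
t 8.4 tcp [ 0.5142 -0.2002  0.0876] phi 1.87 tilt -0.0011 -0.0003 F [ 0.1 -0.2 -8.4] w 0.0278
 offset cm at current tool axes [ 8.17 -2.76  4.56] turn -0.0023
[-7.77651958e-02  3.99564944e-01 -3.48478251e-01 -5.31962745e-04
 -8.24903209e-01  1.68153988e+00]
```

View pics/w2.png

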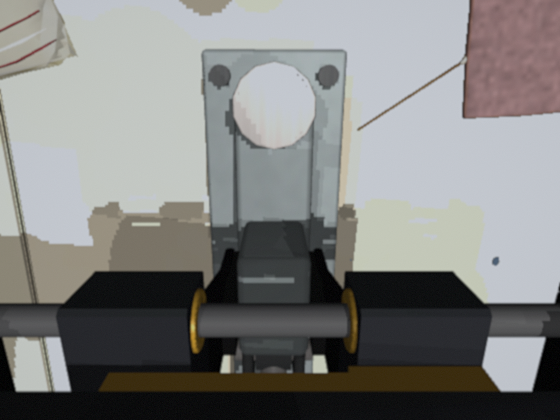

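The wrist view shows the jack held straight, with the saddle circle at (274,105). I'll measure the saddle in both views, and the bolt from above.

Run:
```python
from h import *
im,d,m=load('w2'); P=cloud(m,d)
def circ(im,u0,v0,r,thr,inv=False):
    g=cv2.cvtColor(im,cv2.COLOR_RGB2GRAY); M=((g<thr) if inv else (g>thr)).astype(np.uint8)
    y,x=np.ogrid[:420,:560]; M[(x-u0)**2+(y-v0)**2>r*r]=0
    n,l,s,c=cv2.connectedComponentsWithStats(M); i=1+s[1:,4].argmax(); return s[i],c[i]
g=cv2.cvtColor(im,cv2.COLOR_RGB2GRAY); print(g[105,200:350:8],g[120,274],P[105,274])
s,c=circ(im,274,105,50,np.percentile(g[60:150,235:315],30)); print(s,c,ray(m,*c,P[105,274,2]))
Z=P[...,2]; M=abs(Z-P[105,274,2])<.006; M[:, :225]=0;M[:,325:]=0;M[155:]=0
Q=P[M]; print('saddle depth',cv2.minEnclosingCircle(Q[:,:2].astype(np.float32)),np.median(Q[:,:2],0),len(Q))
im,d,m=load('top2');P=cloud(m,d)
print(np.round(P[150:230:4,312],3)[:,[0,2]])
c=im[150:270,270:350]; cv2.imwrite('pics/crop2.png',cv2.resize(cv2.convertScaleAbs(c,alpha=1.8),None,fx=5,fy=5,interpolation=cv2.INTER_CUBIC)[:,:,::-1])
```

```text
[198 146 146 148  99 187 196 198 198 199 200 199 199 199 200 149 167 166
 172] 198 [ 0.59021175 -0.19700304  0.09645487]
[ 234   62   81   86 5011] [275.51426861 103.16004789] [ 0.59093344 -0.19757759  0.09645487]
saddle depth ((0.5894900560379028, -0.197006493806839), 0.017085183411836624) [ 0.59012584 -0.1969031 ] 5679
[[0.77  0.106]
 [0.757 0.108]
 [0.746 0.106]
 [0.733 0.112]
 [0.723 0.106]
 [0.715 0.095]
 [0.707 0.083]
 [0.699 0.071]
 [0.687 0.073]
 [0.672 0.083]
 [0.663 0.076]
 [0.654 0.067]
 [0.551 0.42 ]
 [0.541 0.428]
 [0.531 0.433]
 [0.523 0.435]
 [0.514 0.435]
 [0.507 0.434]
 [0.499 0.431]
 [0.492 0.425]]
```

View pics/crop2.png

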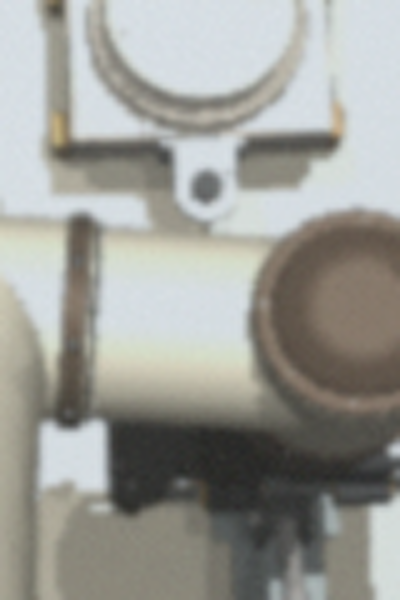

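The bolt is again at (311.2,187), which puts it at (0.671,-0.168). The saddle is 75.8 mm ahead of the TCP. I'll shift sideways, lower to about 3 mm above the table and advance part way.

move_arm:
  rows:
    - {"offset": [0,-0.9,0],"turn": 0}
    - {"offset": [0,-0.9,0],"turn": 0}
    - {"offset": [0,-0.84,1],"turn": 0}
    - {"offset": [0,0,1.5],"turn": 0}
    - {"offset": [0,0,1.3],"turn": 0}
    - {"offset": [0,0,0.7],"turn": 0}
    - {"offset": [1,0,0],"turn": 0}
    - {"offset": [1,0,0],"turn": 0}
    - {"offset": [1,0,0],"turn": 0}
    - {"offset": [1,0,0],"turn": 0}
    - {"offset": [1,0,0],"turn": 0}
    - {"offset": [0.7,0,0],"turn": 0}
    - {"offset": [0,0,0],"turn": 0}
    - {"offset": [0,0,0],"turn": 0}

```text
time_s: 10.25
tcp_pos: [0.5704, -0.172, 0.0433]
ee_rot: [1.0, 0.017, -0.001, -0.0]
contact_force: [-0.3, 0.5, -8.8]
width: 0.0276
```

Run:
```python
from h import *
plan([.595,-.170,.042],np.radians(2))
im,d,m=snap('wrist','w3'); P=cloud(m,d)
for v in range(10,140,10): print(v,np.round(P[v,275],3))
```

```text
t 10.25 tcp [ 0.5704 -0.172   0.0433] phi 2.0 tilt -0.0006 -0.0001 F [-0.3  0.5 -8.8] w 0.0276
 offset cm at current tool axes [ 2.46 -0.11  0.13] turn 0.0
10 [ 0.676 -0.168  0.075]
20 [ 0.673 -0.168  0.075]
30 [ 0.67  -0.168  0.076]
40 [ 0.667 -0.168  0.075]
50 [ 0.664 -0.168  0.075]
60 [ 0.662 -0.168  0.069]
70 [ 0.659 -0.168  0.069]
80 [ 0.655 -0.169  0.069]
90 [ 0.652 -0.169  0.068]
100 [ 0.648 -0.169  0.052]
110 [ 0.644 -0.169  0.052]
120 [ 0.641 -0.169  0.051]
130 [ 0.637 -0.169  0.052]
```

View pics/w3.png

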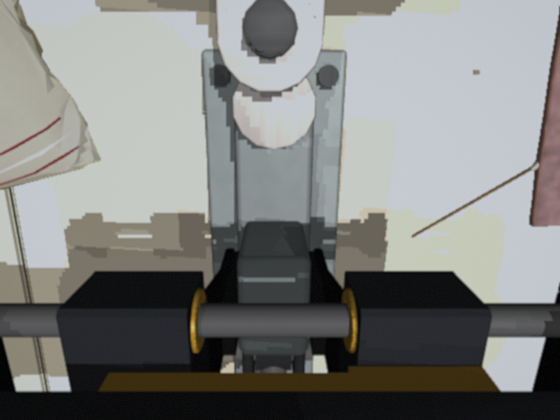

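The view shows the bolt head at (270,27) and the saddle at (274,105), partly under the lug. Next I'll compute the remaining shift.

Run:
```python
from h import *
im,d,m=load('w3'); g=cv2.cvtColor(im,cv2.COLOR_RGB2GRAY)
M=(g<110).astype(np.uint8); M[75:]=0; M[:,:235]=0;M[:,305:]=0
n,l,s,c=cv2.connectedComponentsWithStats(M); i=1+s[1:,4].argmax(); print(s[i],c[i])
b=ray(m,*c[i],.0758)
for c0 in((274,105),(274.5,105.5)):
    sd=ray(m,*c0,.0513); D=(b-sd)[:2]; ph=np.radians(2)
    print(b,sd,'tool',100*(np.cos(ph)*D[0]+np.sin(ph)*D[1]),100*(np.sin(ph)*D[0]-np.cos(ph)*D[1]))
```

```text
[ 243    0   54   61 2621] [269.06714994  28.47996948]
[ 0.67056447 -0.16608607  0.0758    ] [ 0.64635767 -0.16855768  0.0513    ] tool 2.427830270535342 -0.16252990405516204
[ 0.67056447 -0.16608607  0.0758    ] [ 0.6461725  -0.16876371  0.0513    ] tool 2.4470552494910516 -0.18247419976463275
```

move_arm:
  rows:
    - {"offset": [0.5,-0.08,0],"turn": 0}
    - {"offset": [0.5,-0.09,0],"turn": 0}
    - {"offset": [0.5,0,0],"turn": 0}
    - {"offset": [0.5,0,0],"turn": 0}
    - {"offset": [0.45,0,0],"turn": 0}
    - {"offset": [0,0,0],"turn": 0}
    - {"offset": [0,0,0.2],"turn": 0}
    - {"offset": [0,0,0.15],"turn": 0}
    - {"offset": [0,0,0],"turn": 0}
    - {"offset": [0,0,0],"turn": 0}

```text
time_s: 11.55
tcp_pos: [0.5955, -0.1695, 0.0401]
ee_rot: [1.0, 0.018, 0.0, 0.0]
contact_force: [0.4, 0.3, -9.1]
width: 0.0273
```

Run:
```python
from h import *
plan([.595,-.170,.0385],np.radians(2))
im,d,m=snap('wrist','w4'); g=cv2.cvtColor(im,cv2.COLOR_RGB2GRAY);P=cloud(m,d)
M=(g<110).astype(np.uint8); M[170:]=0; M[:,:235]=0;M[:,312:]=0
n,l,s,c=cv2.connectedComponentsWithStats(M)
for i in range(1,n):
    if s[i,4]>300:print(s[i],c[i],ray(m,*c[i],.0758))
# base front edge holes / edges at row profile
sd=ray(m,274.2,105.2,.048+.0015); print('saddle',sd)
```

```text
t 11.55 tcp [ 0.5955 -0.1695  0.0401] phi 2.02 tilt 0.0001 0.0 F [ 0.4  0.3 -9.1] w 0.0273
 offset cm at current tool axes [-0.05  0.05  0.16] turn 0.0003
[235   0  75  12 559] [274.51699463   4.24865832] [ 0.70190931 -0.16504771  0.0758    ]
[ 248   82   53   55 2279] [273.72180781 109.36814392] [ 0.67107176 -0.16591649  0.0758    ]
saddle [ 0.6714087  -0.16612784  0.0495    ]
```

View pics/w4.png

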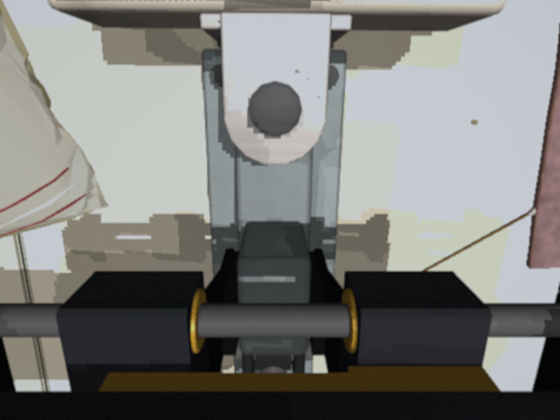

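The bolt now sits over the saddle, within 1 mm. I'll set the jack down and release it.

move_arm:
  rows:
    - {"offset": [0,0,0.1],"turn": 0}
    - {"offset": [0,0,0.07],"turn": 0}
    - {"offset": [0,0,0],"turn": 0}
    - {"offset": [0,0,0],"turn": 0}

```text
time_s: 12.1
tcp_pos: [0.5955, -0.1694, 0.0386]
ee_rot: [1.0, 0.018, 0.0, 0.0]
contact_force: [-1.0, 0.1, -6.4]
width: 0.0278
```

move_arm:
  rows:
    - {"offset": [0,0,0],"turn": 0}
    - {"offset": [0,0,0],"turn": 0}
    - {"offset": [0,0,0],"turn": 0}
    - {"offset": [0,0,0],"turn": 0}
    - {"offset": [0,0,0],"turn": 0}
    - {"offset": [0,0,0],"turn": 0}
  fingers: 0.7

```text
time_s: 12.85
tcp_pos: [0.5955, -0.1695, 0.0384]
ee_rot: [1.0, 0.018, 0.0, 0.0]
contact_force: [0.0, -0.2, 0.5]
width: 0.0603
```

Run:
```python
from h import *
plan([.595,-.170,.0385],np.radians(2))
im,d,m=snap('wrist','w5'); P=cloud(m,d); z=P[...,2]
M=((z>.07)&(z<.082)).astype(np.uint8)
n,l,s,c=cv2.connectedComponentsWithStats(M)
for i in range(1,n):
    if s[i,4]>300: print(s[i],cv2.minAreaRect(P[l==i][:,:2].astype(np.float32)))
g=cv2.cvtColor(im,cv2.COLOR_RGB2GRAY)
print(np.abs(im[40:250,200:350].astype(int)-load('w4')[0][40:250,200:350]).mean())
M=(g<110).astype(np.uint8); M[170:]=0; M[:,:248]=0;M[:,305:]=0;M[:70]=0
n,l,s,c=cv2.connectedComponentsWithStats(M);i=1+s[1:,4].argmax();print(s[i],c[i],ray(m,*c[i],.0758))
```

```text
t 12.85 tcp [ 0.5955 -0.1695  0.0384] phi 2.02 tilt 0.0 0.0 F [ 0.  -0.2  0.5] w 0.0603
 offset cm at current tool axes [-0.06  0.05 -0.01] turn 0.0004
[ 244   80   59   59 2375] ((0.6707253456115723, -0.16653628647327423), (0.019462700933218002, 0.018223542720079422), 35.151424407958984)
[ 237  252   74   51 3547] ((0.6087769269943237, -0.1679263859987259), (0.01953592523932457, 0.028134293854236603), 2.5669610500335693)
[152 281  44  22 612] ((0.6032962203025818, -0.13240228593349457), (0.015054836869239807, 0.005554970819503069), 64.05823516845703)
[352 281  44  22 604] ((0.6058663129806519, -0.20422372221946716), (0.005291025619953871, 0.01503524836152792), 27.24501609802246)
[ 239  337   69   19 1272] ((0.5798474550247192, -0.16896779835224152), (0.011496121063828468, 0.027653899043798447), 0.3473443388938904)
9.648179894179894
[ 248   82   54   57 2366] [273.87362637 109.77557058] [ 0.67106596 -0.16595761  0.0758    ]
```

Released, and nothing shifted. I'll rise, close the fingers, back off to above the pad and hover just over it.

move_arm:
  rows:
    - {"offset": [0,0,-1],"turn": 0}
    - {"offset": [0,0,-2.5],"turn": 0}
    - {"offset": [0,0,-3],"turn": 0}
    - {"offset": [0,0,-3],"turn": 0}
    - {"offset": [0,0,-3],"turn": 0}
    - {"offset": [0,0,-1.5],"turn": 0}

```text
time_s: 13.65
tcp_pos: [0.5963, -0.1696, 0.181]
ee_rot: [1.0, 0.018, 0.002, 0.0]
contact_force: [-0.2, -0.8, -0.3]
width: 0.0608
```

move_arm:
  rows:
    - {"offset": [-3,0,0],"turn": 0}
    - {"offset": [-3,0,0],"turn": 0}
    - {"offset": [-3,0,0],"turn": 0}
    - {"offset": [-3,0,0],"turn": 0}
    - {"offset": [-1.1,0,0],"turn": 0}
    - {"offset": [0,0,0],"turn": 0}
    - {"offset": [0,0,0],"turn": 0}
    - {"offset": [0,0,0],"turn": 0}
    - {"offset": [0,0,0],"turn": 0}
  fingers: 0
  squeeze: 30

```text
time_s: 14.78
tcp_pos: [0.4651, -0.174, 0.1781]
ee_rot: [1.0, 0.018, -0.0, 0.0]
contact_force: [-0.5, -0.1, -0.2]
width: 0.0008
```

Run:
```python
from h import *
plan([.4642,-.1737,.118],np.radians(2))
im,d,m=snap('wrist','w6'); P=cloud(m,d); z=P[...,2]
M=((z>.07)&(z<.082)).astype(np.uint8)
n,l,s,c=cv2.connectedComponentsWithStats(M)
for i in range(1,n):
    if s[i,4]>300: print(s[i],cv2.minAreaRect(P[l==i][:,:2].astype(np.float32)))
```

```text
t 14.775 tcp [ 0.4651 -0.174   0.1781] phi 2.02 tilt -0.0002 0.0 F [-0.5 -0.1 -0.2] w 0.0008
 offset cm at current tool axes [-0.08 -0.04  6.01] turn 0.0004
[ 252    0   44   48 2044] ((0.5877386331558228, -0.1686752736568451), (0.027994293719530106, 0.028167596086859703), 2.466121196746826)
[265  87  17  44 507] ((0.5345941185951233, -0.17035719752311707), (0.028012894093990326, 0.011153046041727066), 2.1985280513763428)
```

View pics/w6.png

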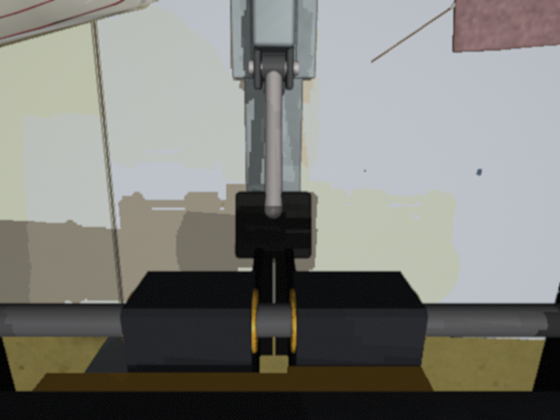

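Fingers are shut and centred over the pad (274,225). Pressing along the arc.

move_arm:
  rows:
    - {"offset": [-0.1,0,2],"turn": 0}
    - {"offset": [0,0,2],"turn": 0}
    - {"offset": [0,0,1.5],"turn": 0}
    - {"offset": [0,0,0.5],"turn": 0}
    - {"offset": [-0.4,0,0.8],"turn": 0}
    - {"offset": [-0.4,0,0.8],"turn": 0}
    - {"offset": [-0.27,0,0.8],"turn": 0}
    - {"offset": [-0.27,0,0.8],"turn": 0}
    - {"offset": [-0.15,0,0.8],"turn": 0}
    - {"offset": [-0.15,0,0.8],"turn": 0}
    - {"offset": [0,0,0.8],"turn": 0}
    - {"offset": [0,0,0.6],"turn": 0}
    - {"offset": [0,0,0],"turn": 0}

```text
time_s: 16.45
tcp_pos: [0.4462, -0.1748, 0.0564]
ee_rot: [1.0, 0.018, -0.001, 0.0]
contact_force: [-1.9, 0.8, 7.8]
width: 0.0006
```

move_arm:
  rows:
    - {"offset": [0,0,0.2],"turn": 0}
    - {"offset": [0,0,0],"turn": 0}

```text
time_s: 16.7
tcp_pos: [0.4463, -0.1748, 0.0547]
ee_rot: [1.0, 0.018, -0.001, 0.0]
contact_force: [-2.5, 0.5, 8.8]
width: 0.0001
```

move_arm:
  rows:
    - {"offset": [0,0,0.2],"turn": 0}
    - {"offset": [0,0,0],"turn": 0}

```text
time_s: 16.95
tcp_pos: [0.4464, -0.1748, 0.0533]
ee_rot: [1.0, 0.018, -0.001, 0.0]
contact_force: [-2.8, 1.7, 12.8]
width: 0.0003
```

move_arm:
  rows:
    - {"offset": [0,0,0.15],"turn": 0}
    - {"offset": [0,0,0],"turn": 0}

```text
time_s: 17.2
tcp_pos: [0.4466, -0.1748, 0.0525]
ee_rot: [1.0, 0.018, -0.0, 0.0]
contact_force: [-6.1, 2.2, 17.9]
width: 0.0007
```

Run:
```python
from h import *
plan([.4473,-.1743,.049],np.radians(2))
im,d,m=snap('top','top5');P=cloud(m,d)
# bolt in top view
g=cv2.cvtColor(im,cv2.COLOR_RGB2GRAY)
M=(g<90).astype(np.uint8);M[:181]=0;M[194:]=0;M[:,:305]=0;M[:,318:]=0
n,l,s,c=cv2.connectedComponentsWithStats(M);i=1+s[1:,4].argmax();print(s[i],c[i],ray(m,*c[i],.087))
z0=cloud(load('top0')[2],load('top0')[1])[...,2]; z=P[...,2]
for a in((183,192,306,317),(174,178,285,335),(130,138,295,325)): print(a,np.median(z[a[0]:a[1],a[2]:a[3]])-np.median(z0[a[0]:a[1],a[2]:a[3]]))
```

```text
t 17.2 tcp [ 0.4466 -0.1748  0.0525] phi 2.07 tilt -0.0005 0.0003 F [-6.1  2.2 17.9] w 0.0007
 offset cm at current tool axes [ 0.07 -0.05  0.35] turn 0.0012
[305 186  13   8  66] [310.86363636 190.8030303 ] [ 0.65732268 -0.16631583  0.087     ]
(183, 192, 306, 317) 0.01719109207431245
(174, 178, 285, 335) 0.00655751590999927
(130, 138, 295, 325) 0.04233506483961537
```

The force rose to 18 N at TCP z = 52.5 mm and the lug is up about 17 mm, so the trial stroke has reached its stop. Now I'll release along the reverse arc.

move_arm:
  rows:
    - {"offset": [0,0,-0.5],"turn": 0}
    - {"offset": [0,0,-0.8],"turn": 0}
    - {"offset": [0.1,0,-0.8],"turn": 0}
    - {"offset": [0.2,0,-0.8],"turn": 0}
    - {"offset": [0.27,0,-0.8],"turn": 0}
    - {"offset": [0.3,0,-0.8],"turn": 0}
    - {"offset": [0.4,0,-0.8],"turn": 0}
    - {"offset": [0.4,0,-1],"turn": 0}
    - {"offset": [0,0,-1],"turn": 0}
    - {"offset": [0,0,-1.5],"turn": 0}
    - {"offset": [0,0,-2.8],"turn": 0}
    - {"offset": [0,0,0],"turn": 0}
    - {"offset": [0,0,0],"turn": 0}

```text
time_s: 18.88
tcp_pos: [0.4634, -0.1739, 0.1665]
ee_rot: [1.0, 0.017, -0.0, -0.0]
contact_force: [0.7, 0.6, 0.7]
width: 0.0003
```

Run:
```python
from h import *
plan([.4642,-.1737,.118],np.radians(2))
im,d,m=snap('wrist','w7'); P=cloud(m,d); z=P[...,2]
for f in('w6','w7'):
    im,d,m=load(f);P=cloud(m,d);z=P[...,2]
    Q=P[(z>.095)&(z<.135)&(abs(P[...,1]+.174)<.04)&(P[...,0]>.44)]; print(f,'pad',len(Q),Q.mean(0),Q.min(0),Q.max(0))
    M=((z>.07)&(z<.082)).astype(np.uint8)
    n,l,s,c=cv2.connectedComponentsWithStats(M)
    for i in range(1,n):
        if s[i,4]>300: Q=P[l==i];print(s[i],Q.min(0),Q.max(0))
im,d,m=snap('top','top6')
c=im[150:290,270:350]; cv2.imwrite('pics/crop6.png',cv2.resize(cv2.convertScaleAbs(c,alpha=1.8),None,fx=4,fy=4,interpolation=cv2.INTER_CUBIC)[:,:,::-1])
z=cloud(m,d)[...,2];z0=cloud(load('top0')[2],load('top0')[1])[...,2]
a=(183,192,306,317);print('lug dz',np.median(z[a[0]:a[1],a[2]:a[3]])-np.median(z0[a[0]:a[1],a[2]:a[3]]))
snap('side','side6')
```

```text
t 18.875 tcp [ 0.4634 -0.1739  0.1665] phi 2.0 tilt -0.0003 -0.0003 F [0.7 0.6 0.7] w 0.0003
 offset cm at current tool axes [ 0.08 -0.01  4.85] turn -0.0
w6 pad 5410 [ 0.46844768 -0.17259276  0.11256014] [ 0.44160841 -0.19833704  0.0950031 ] [ 0.5090672  -0.14747545  0.12235787]
[ 252    0   44   48 2044] [ 0.57340627 -0.18275294  0.07057949] [ 0.60232665 -0.1545456   0.07769824]
[265  87  17  44 507] [ 0.52038675 -0.17623052  0.07001807] [ 0.5486378  -0.16456531  0.08198907]
w7 pad 5747 [ 0.4690371  -0.17255843  0.11236798] [ 0.4414252  -0.1980973   0.09506468] [ 0.50841454 -0.14752212  0.12274164]
[ 251    0   46   43 1911] [ 0.57348724 -0.18279167  0.07103752] [ 0.59807473 -0.15441046  0.07817046]
[265  85  18  43 558] [ 0.52213292 -0.1764557   0.0700019 ] [ 0.54807532 -0.16463949  0.08199474]
lug dz 0.0002613492713330612
```

View pics/crop6.png

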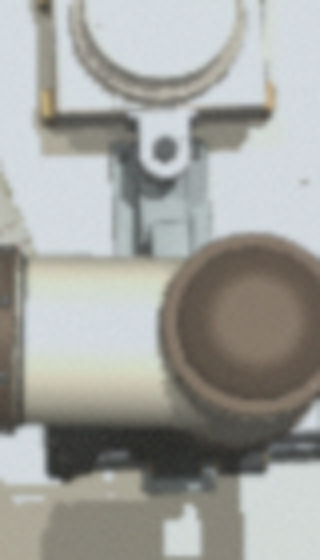

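The handle is back up, the lug is down (0.3 mm off its start height), and the jack and bolt (310.6,187) haven't moved. Second, final press.

move_arm:
  rows:
    - {"offset": [0,0,2],"turn": 0}
    - {"offset": [0,0,2],"turn": 0}
    - {"offset": [0,0,0.85],"turn": 0}
    - {"offset": [-0.4,0,0.8],"turn": 0}
    - {"offset": [-0.4,0,0.8],"turn": 0}
    - {"offset": [-0.27,0,0.8],"turn": 0}
    - {"offset": [-0.27,0,0.8],"turn": 0}
    - {"offset": [-0.15,0,0.8],"turn": 0}
    - {"offset": [-0.15,0,0.8],"turn": 0}
    - {"offset": [0,0,0.8],"turn": 0}
    - {"offset": [0,0,0.6],"turn": 0}
    - {"offset": [0,0,0.2],"turn": 0}
    - {"offset": [0,0,0.2],"turn": 0}
    - {"offset": [0,0,0.15],"turn": 0}
    - {"offset": [0,0,0],"turn": 0}
    - {"offset": [0,0,0],"turn": 0}

```text
time_s: 21.02
tcp_pos: [0.4467, -0.1748, 0.0527]
ee_rot: [1.0, 0.018, -0.001, 0.0]
contact_force: [-5.7, 3.0, 18.1]
width: 0.0003
```

Run:
```python
from h import *
plan([.4473,-.1743,.0505],np.radians(2))
im,d,m=snap('top','top7')
z=cloud(m,d)[...,2];z0=cloud(load('top0')[2],load('top0')[1])[...,2]
a=(183,192,306,317);print('lug dz',np.median(z[a[0]:a[1],a[2]:a[3]])-np.median(z0[a[0]:a[1],a[2]:a[3]]))
c=im[140:290,270:350]; c=np.hstack([cv2.resize(cv2.convertScaleAbs(c,alpha=1.8),(320,600),interpolation=cv2.INTER_CUBIC),])
si,_,_=snap('side','side7'); s=cv2.resize(si[190:310,220:380],(480,360),interpolation=cv2.INTER_CUBIC)
o=np.zeros((600,800,3),np.uint8);o[:,:320]=c;o[:360,320:]=s;cv2.imwrite('pics/fin.png',o[:,:,::-1])
plan([.4473,-.1743,.0505],np.radians(2))
```

```text
t 21.025 tcp [ 0.4467 -0.1748  0.0527] phi 2.07 tilt -0.0005 0.0003 F [-5.7  3.  18.1] w 0.0003
 offset cm at current tool axes [ 0.06 -0.05  0.22] turn 0.0012
lug dz 0.01737931730958296
t 21.125 tcp [ 0.4467 -0.1748  0.0527] phi 2.07 tilt -0.0005 0.0003 F [-5.9  2.6 18.6] w 0.0005
 offset cm at current tool axes [ 0.06 -0.05  0.22] turn 0.0012
```

View pics/fin.png

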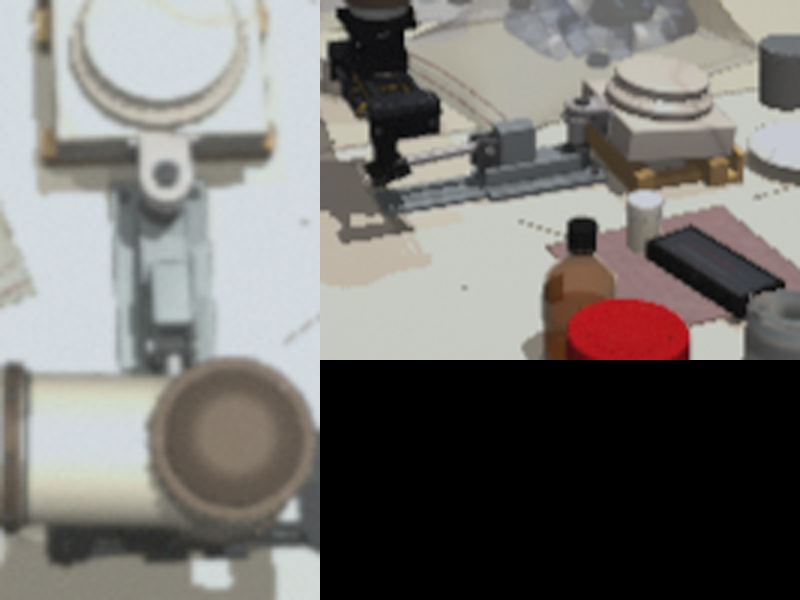

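The pad is down, the near edge of the marble is raised on the saddle, and the jack is flat. The lug bolt is at (311,183) in the top image. Handing in.

```bash
python3 -c "
from plant import hand_in,get_obs
hand_in();print(get_obs()['contact_force'],get_obs()['tcp_pos'])"
```

```text
the job is handed in; nothing more can be done
the job is handed in; nothing more can be done
```

I carried the jack by its grip block to the plinth and stood it under the lift lug. I then pumped one trial stroke, let the handle come fully up, pressed it down again and handed in while still holding it. The hand-in gives no verdict.

- **Placing:** the saddle was within about 1 mm of the bolt head, measured with the wrist camera just before I set the jack down. The bolt and jack showed no visible shift after release.
- **Trial stroke:** the force rose to 18 N at the stop and the lug was raised about 17 mm.
- **Release:** the handle came back up, the lug was within 0.3 mm of its starting height, and the jack and bolt had not moved.
- **Final press:** at about 21 s the robot was holding the pad with about 18 N. The lug was raised 17.4 mm, and the jack looked flat with the marble on the saddle. The pot and bottle looked in place.

- **Failed checks:** one bolt reading from the top camera, at the first stop, was thrown off by shadow, so I discarded it. A last state reading after the hand-in was refused.
- **Not measured directly:** I judged the handle angle from the force rise and the fingertip height. I did not re-measure the tape roll, but the arm never went near it at low height.

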